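Snap an LED driver into the marking nest

ROBOT

A 7-joint arm with a two-finger parallel gripper is mounted at the origin on a cart in front of the work surface, level with it; the furniture and walls round the work are solid. World frame = base frame: x ahead of the robot, y to its left, z up, the work surface at z = 0. Lengths are in m, angles in rad, forces in N, time in s.
With the tool pointing down it reaches from about 0.425 to 0.925 m from the base axis. Payload 6.8 kg.
Tool frame: the origin (TCP) lies midway between the tips of the shut fingers; the grasp point (between the pads) lies r.grip_point_offset behind it (r.grip_point_offset is the distance from the TCP to the grasp point, in m); z points along the fingers, y is the direction in which the jaws open and shut (so a half turn about z gives the same grasp; the last joint's range is limited). The gripper opens to 85 mm and grips with 20 to 120 N. Pads are 22 mm wide; open, the fingers measure 114 mm over their backs; the gripper's body (76 mm by 85 mm) begins 54 mm behind the grasp point. The pads swing forward as they close: fully open they stand 13 mm farther back than shut.
Start: joints at [1.232, 0.477, 0.022, 1.555, -0.011, 1.109, -0.083], TCP at [0.154, -0.657, 0.231] pointing down, gripper open.
Joint ranges: [-2.96, 2.96], [-0.34, 2.1], [-1.41, 1.46], [0.24, 2.44], [-1.37, 4.51], [0.17, 1.92], [-2.96, 2.96]. Speed limits (rad/s): [2.39, 2.39, 3.14, 3.14, 3.14, 3.14, 3.14].

INTERFACE

Orientations are given as a rotation vector (axis times angle).
In Python, from bench import r gives the robot as it stands. The module is installed in compiled form; this text tells all that it offers.
- The arm moves only by the tool play_rows, never from a script. Its argument "deltas" is a list of rows, each a list of 3 entries, a list of its own where there are three numbers: the finger opening in mm, from 0 to 85.4, then the shift along the tool's x, y, z in mm, then the turn, a rotation vector about the tool's x, y, z in rad. A call has 1 to 8 rows; each row is the pose to reach, as a shift and turn from the pose measured when the call began, along the tool's axes at that moment; what a row does not reach only later rows make up. A row lasts 1/8 s, in which the tool goes at most 62.5 mm and 10.7 degrees, less where a joint would pass 70% of its speed; a pose out of reach is approached as far as the arm can. A call with a gripper value outside its range is refused whole. The fingers move at their own pace and stop on an object; "squeeze" is the grip in N (left out, the last holds). Time passes only in rows, so rows that repeat a pose let the fingers close. It gives the time, the measured TCP pose, the force and the opening at its end, in the units of the state.
- r.get_obs(): the state, without advancing time (a new reading comes with each control period).
- r.grab_frame(name): name is "side" or "top"; returns (picture, depth): 400x640x3 uint8, red, green, blue; 400x640 float32, m along the optical axis (not along the pixel's ray), 0 where there is no reading.
- r.camera_model(name): a dict with "mtx" (3x3 intrinsics, pixels), "rvec" (rotation vector, rad) and "tvec" (3), from world to camera coordinates, as OpenCV has them. Camera axes: x right, y down, z forward; pixel columns grow to the right and rows downward; lengths in m; the calibration is good to about 2 mm. A picture is of the moment at which its call begins. camera_model takes no time and is no camera call.
- r.hand_in(): hands the job in, once; it reports no verdict.
The state is a dict: "clock": time; "joints": joint angles; "qvel": joint speeds; "tau": joint torques, N m; "tcp_pos": TCP position; "orientation": TCP orientation; "contact_force": force on the tool from outside, world axes, zero at the start; "moment": the same for the moment, N m; "grip_width": finger opening in m.
Only numpy, scipy, OpenCV 4.12 (cv2) and the standard library are available. Lean on these libraries where they do the work, as an engineer would, in place of code of your own. Each camera call takes 0.05 s, during which the arm holds its last target. There are 200 camera calls.

TASK

Load the LED driver that lies by itself on the bench into the marking nest: lay it flat on the nest's loading tongue with one end in the guides, then push it along until it is fully home against the end stop and the spring catch has snapped back behind it. It has to slide in through the mouth so that its own edge pushes the catch aside; do not set it in from above. Leave the gauge block and the roll of tape where they are, and let go of everything at the end.

Things in the scene. Friction and masses are not known exactly. Their poses are not given: they have to be found in the camera images.
- driver_center (a point): Centre (half-way up) of the loose LED driver: light grey finned metal box 64 mm wide (its x), 122 mm long (its y), 39 mm high, 0.3 to 0.6 kg, lying flat. Full size only in its top 6 mm (corners cut 10 mm at 45 degrees); it tapers to 56 x 102 mm at its underside. Grasp across the width. Either end may go in first. The other drivers on the bench are not part of the task.
- nest: Nest fixed to the bench: aluminium base 90 mm wide (x), dark steel rails. Origin on the bench under the centre of a driver that is home; +y points inward, the way the driver slides; z up. Sliding surface 8 mm above the bench. Channel 68 mm wide centred on x = 0, open above, rail and end stop tops at 46 mm. End stop's face at y = +61 mm. Slide the driver's centre along x = 0.
- nest_home (a point): Where the driver's centre is when it is fully home against the end stop: 27.5 mm above the bench, on the channel's centre line; axes as the nest.
- nest_mouth (a point): Mouth of the channel: centre line, on the sliding surface (8 mm above the bench), where the straight rails begin, at nest y = -131 mm; axes as the nest. Flared lead-ins, 46 mm high, reach 18 mm farther out (about 84 mm apart at their ends).
- nest_tongue (a point): Centre line of the bare loading tongue in front of the mouth, on the sliding surface (8 mm above the bench), at nest y = -173 mm; axes as the nest. The tongue is 46 mm wide, narrower than the driver, and ends at nest y = -221 mm, so fingers pass on both sides of a driver laid there. A driver with its centre above this point has its front end 19 mm inside the mouth, short of the catch.
- catch (a joint): Spring catch, a steel bolt with a wedge nose, like a door latch. 0 = out (rest); grows in m as it is pushed out of the channel (stop 0.026). A driver sliding in holds it about 16 to 18 mm back (spring 1 N at rest, 3 N then; the push takes 2 to 8 N). In the last 12 mm it eases to about 8 mm along the cut corner; with the driver within 2.5 mm of home it snaps to 0 behind it.
- catch_tooth (a point): Inner tip of the catch's tooth, on the nest's -x side; at rest it stands 20 mm into the channel, at nest x = -14, y = -66.5 mm, 34 mm above the bench. Its ramp begins at nest y = -97 mm, its square back face is at y = -63.5 mm; it spans 25 to 43 mm above the bench. Its housing reaches out to nest x = -99 mm, y -103 to -56 mm; the black release knob on it is 52 mm high.
- gauge_center (a point): Bystander: centre of a grey ground gauge block, 36 x 36 x 30 mm, loose on the bench.
- tape_center (a point): Bystander: centre of a black roll of tape, 91 mm across and 18 mm high, loose on the bench.

How it is judged:
On the way:
1. the driver, flat on the sliding surface and part-way in through the mouth, holds the catch aside with its own edge (value of joint catch above 0.012 m and contact force between driver and catch above 0.3 N and y of driver_center in the frame of nest below -0.03 m and z of driver_center in the frame of nest below 0.032 m and angle between the y axis of driver_center and the y axis of nest, either way round below 0.12 rad), for 0.1 s.
At the end, for the whole second after the job is handed in: The driver lies flat between the rails, its centre within 4 mm of home along the channel and 5 mm across it, square to the rails within 0.06 rad, at rest, and the catch has sprung back to within 3 mm of its rest position behind it (y of driver_center in the frame of nest_home between -0.004 and 0.003 m and x of driver_center in the frame of nest_home between -0.005 and 0.005 m and z of driver_center in the frame of nest_home below 0.003 m and angle between the y axis of driver_center and the y axis of nest, either way round below 0.06 rad and angle between driver_center's own z axis and vertical below 0.05 rad and value of joint catch below 0.003 m and linear speed of driver below 0.01 m/s); the robot touches nothing.
It fails at once if the gauge block is moved more than 20 mm (distance of gauge_center from where it was at the start of the episode above 0.02 m).
It fails at once if the roll of tape is moved more than 20 mm (distance of tape_center from where it was at the start of the episode above 0.02 m).
It also fails if it takes over 58 s, if anything falls off the work surface, if the arm or the gripper's body presses on something with over 40 N, if the wrist force passes 120 N, or if a joint passes its speed limit or range.

## Working session

There is one attempt and no reset: what is moved stays moved. The work goes in short steps, Python scripts to look and compute and a tool call to move; the robot and the scene stay as the last step left them, time stands still between calls to the robot, and variables do not carry over. Pictures are saved under pics/ and viewed, about 8 in all and at most 12, crops included, and the job is handed in when it is done.

Besides the shell and the picture viewer there is one more tool, called as name(argument=value, ...) on one line, values as JSON. play_rows: Moves the arm, as the interface text tells. Its arguments: {"type":"object","properties":{"deltas":{"type":"array"},"squeeze":{"type":"number"}},"required":["deltas"]}

```bash
mkdir -p pics; cat > h.py <<'E'
import numpy as np, cv2
from bench import r
def cam(n):
    m=r.camera_model(n); return np.array(m['mtx'],float),cv2.Rodrigues(np.array(m['rvec'],float))[0],np.array(m['tvec'],float).ravel()
def cloud(n,d):
    K,R,t=cam(n); v,u=np.mgrid[:d.shape[0],:d.shape[1]]
    p=np.stack([(u-K[0,2])/K[0,0]*d,(v-K[1,2])/K[1,1]*d,d],-1)
    w=(p-t)@R; w[d==0]=np.nan; return w
def ray(n,u,v,z):
    K,R,t=cam(n); c=-R.T@t; q=R.T@np.linalg.solve(K,[u,v,1]); return c+q*(z-c[2])/q[2]
E
python3 - <<'E'
from h import *
for n in("top","side"):
    p,d=r.grab_frame(n); cv2.imwrite(f'pics/{n}0.png',p[...,::-1]); np.save(f'{n}0.npy',d)
    K,R,t=cam(n); print(n,K.tolist(),-R.T@t,R[2])
print(r.get_obs(), r.grip_point_offset)
E
```

```text
top [[447.90965489306694, 0.0, 321.4820543217276], [0.0, 447.90965489306694, 197.25163534717936], [0.0, 0.0, 1.0]] [0.27681792 0.00898984 1.25303146] [ 0.17304882 -0.02646827 -0.98455753]
side [[383.0946974858034, 0.0, 317.6995440155113], [0.0, 383.0946974858034, 203.88081039972107], [0.0, 0.0, 1.0]] [0.07322613 0.76654369 0.81040865] [ 0.36539835 -0.68040386 -0.63524375]
{'clock': 0.1, 'joints': array([ 1.2319158 ,  0.47772602,  0.02235733,  1.55637638, -0.01149879,
        1.10931769, -0.08310275]), 'qvel': array([-0.00114526,  0.00010193,  0.00029043, -0.00473929, -0.00208674,
        0.00114589, -0.00113395]), 'tau': array([ 4.71476160e-03, -5.97751737e+01,  1.61331061e+00, -2.81949413e+01,
        1.27256734e-02,  5.01610280e-03,  3.10585392e-06]), 'tcp_pos': array([ 0.15424924, -0.65657056,  0.23040743]), 'orientation': array([-3.11904367e+00, -3.61520366e-01,  5.12368287e-04]), 'contact_force': array([-0.59111435, -0.22102476,  0.01717749]), 'moment': array([-0.03092063, -0.03499839,  0.03012969]), 'grip_width': 0.085398892687087} 0.0187
```

View pics/top0.png

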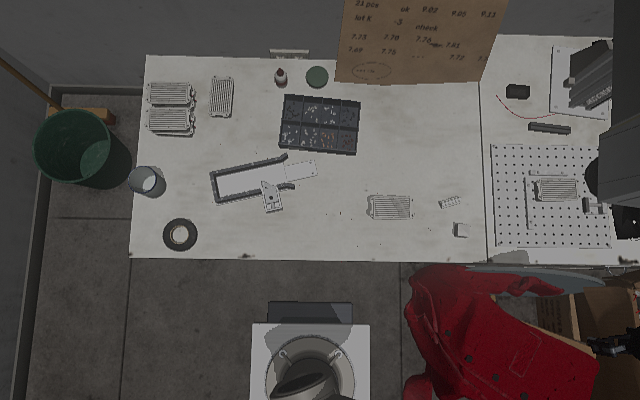

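View pics/side0.png

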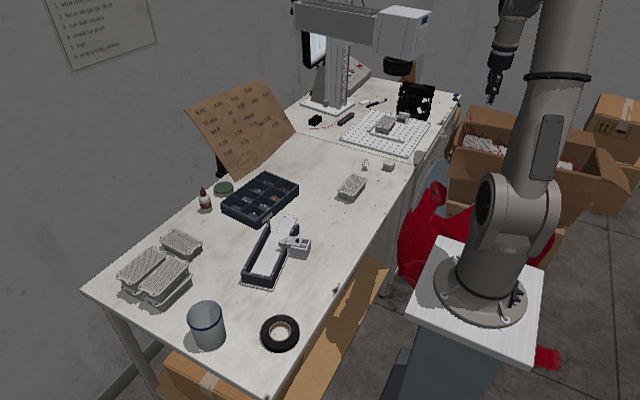

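The top view shows the loose driver at about (390,207) and the nest with its closed end at (215,187), its tongue at (302,170) and its catch at (272,195). The tape is at (180,235) and the gauge block at (461,229). The side view agrees. Next I'll measure these from the depth images.

```bash
python3 - <<'E'
from h import *
C={}
for n in("top","side"):
    C[n]=cloud(n,np.load(n+'0.npy'))
boxes={'top':dict(driver=(355,185,425,228),nest=(200,140,325,218),gauge=(448,218,474,242)),'side':dict(driver=(330,165,372,207),nest=(230,205,320,296),gauge=(380,155,398,174))}
for n in C:
    for k,(a,b,c,e) in boxes[n].items():
        P=C[n][b:e,a:c].reshape(-1,3); P=P[np.isfinite(P).all(1)]
        print(n,k,'bench z',np.round(np.median(P[P[:,2]<.006][:,2]) if (P[:,2]<.006).any() else -1,4))
        h=np.histogram(P[:,2],bins=np.arange(-.006,.066,.004)); print(h[0])
        lo=dict(driver=.033,nest=.040,gauge=.024)[k]
        hi=dict(driver=.045,nest=.049,gauge=.036)[k]
        T=P[(P[:,2]>lo)&(P[:,2]<hi)]
        rc=cv2.minAreaRect((T[:,:2]*1000).astype(np.float32)); print('rect',rc,'mean',T.mean(0),'z95',np.percentile(T[:,2],[50,95]))
# zoomed top nest
p=cv2.imread('pics/top0.png'); q=cv2.imread('pics/side0.png')
A=cv2.resize(p[140:222,198:328],None,fx=6,fy=6,interpolation=cv2.INTER_CUBIC); cv2.imwrite('pics/c1.png',A)
E
```

```text
top driver bench z -0.0009
[ 595 1129  254    9    0    0    0    0    1   79  485  367   41    1
    0    0    0]
rect ((466.4347229003906, -217.77197265625), (120.90735626220703, 64.3492431640625), 89.8326416015625) mean [ 0.46594765 -0.21740952  0.03773557] z95 [0.0376383  0.04182576]
top nest bench z -0.0007
[2040 3161 1348 1119  287   85  114   89   71   99  135  328  494  153
   16    0    0]
rect ((543.058837890625, 114.3594970703125), (174.4111328125, 333.5437927246094), 27.208744049072266) mean [0.5338841  0.16030332 0.04377715] z95 [0.04359058 0.04752928]
top gauge bench z -0.0008
[132 223  63   5  11  10   6  14  84  67   0   0   0   0   0   0   0]
rect ((408.0727233886719, -416.5615234375), (35.0557975769043, 34.21235275268555), 89.18016815185547) mean [ 0.4077211  -0.41683177  0.02926233] z95 [0.02943905 0.03298634]
side driver bench z -0.0015
[476 688  46  27  28  32  30  16   4  34 286  83   1   0   0   0   0]
rect ((468.7881774902344, -216.10641479492188), (122.04486083984375, 64.58775329589844), 89.4508056640625) mean [ 0.46796846 -0.21274898  0.03663877] z95 [0.03649177 0.03909287]
side nest bench z -0.0013
[1836 2667  685  782  197  155  188  179  174  188  219  372  452   51
    7    0    0]
rect ((564.0697631835938, 136.41078186035156), (198.69705200195312, 315.19891357421875), 43.97099304199219) mean [0.54401357 0.17409878 0.04328703] z95 [0.04332327 0.04632173]
side gauge bench z -0.0014
[ 89 130  15  12  10  12   9  19  35   8   0   0   0   0   0   0   0]
rect ((409.3040466308594, -414.4576721191406), (34.681724548339844, 37.92365264892578), 2.2177069187164307) mean [ 0.41007617 -0.41473153  0.02809065] z95 [0.02854202 0.031102  ]
```

View pics/c1.png

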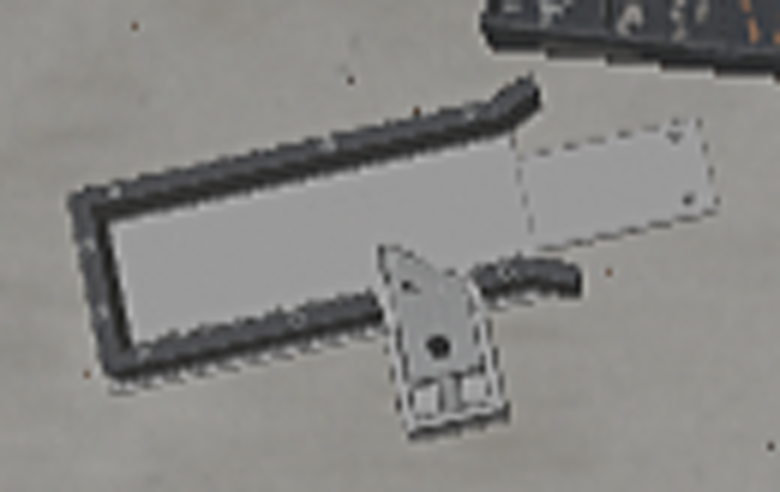

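The crop shows the nest channel with its closed end at the left, around crop (100,290), and the mouth at about x=520. The catch tooth points up from the near rail at about (390,250), and the tongue lies to the right out to (710,180).

```bash
cat > nest.py <<'E'
from h import *
def fit(tag):
  for n,(a,b,c,e) in dict(top=(200,140,300,206),side=(230,205,302,292)).items():
    im=cv2.imread(f'pics/{n}{tag}.png'); W=cloud(n,np.load(f'{n}{tag}.npy'))[b:e,a:c]
    g=im[b:e,a:c].max(2)
    m=(g<95)&(W[...,2]>.0415)&(W[...,2]<.050)
    P=W[m]*1000
    # channel interior points: outline of rail tops; initial frame
    th=np.radians(13.)
    o=np.array([530.,180.])
    for it in range(8):
        Y=np.array([-np.sin(th),np.cos(th)]); X=np.array([Y[1],-Y[0]])
        q=(P[:,:2]-o)@np.c_[X,Y]
        far=(q[:,0]>30)&(q[:,0]<50)&(abs(q[:,1]+30)<85)
        near=(q[:,0]<-30)&(q[:,0]>-50)&(((q[:,1]>-45)&(q[:,1]<50)))
        end=(q[:,1]>52)&(q[:,1]<80)&(abs(q[:,0])<25)
        if it==0:
            far=(q[:,0]>20)&(abs(q[:,1]+30)<70); near=(q[:,0]<-20)&(q[:,1]>-30)&(q[:,1]<40);end=(q[:,1]>40)&(abs(q[:,0])<20)
        f=np.polyfit(q[far,1],q[far,0],1); 
        th-=np.arctan(f[0]) if True else 0
        rng=lambda v:np.percentile(v,[3,50,97]).round(1)
        F,N,E=rng(q[far,0]),rng(q[near,0]),rng(q[end,1])
        dx=(F[0]+F[2]+N[0]+N[2])/4; dy=E[0]-61
        o=o+dx*X+dy*Y
    print(n,'o',o.round(1),'th deg',np.degrees(th).round(2),F,N,E,'slopes',f[0],np.polyfit(q[near,1],q[near,0],1)[0],'zmed',np.median(P[:,2]), far.sum(),near.sum(),end.sum())
if __name__=='__main__': fit('0')
E
python3 nest.py
```

```text
top o [529.2 208. ] th deg 14.32 [33.9 38.  43. ] [-43.  -38.7 -33.9] [61.  64.7 69.4] slopes 5.4336232588382625e-17 0.005184417040617847 zmed 44.37389372820903 166 106 43
side o [530.4 211.8] th deg 14.17 [34.7 38.  41.7] [-41.9 -39.  -34.5] [61.  66.2 69.1] slopes -1.679036201374185e-16 -0.015267000229082795 zmed 43.8981126770062 105 67 47
```

```bash
cat > go.py <<'E'
import sys
from h import *
from scipy.spatial.transform import Rotation as T
# target x y z (mm, world TCP), phi deg = world direction of tool y; or "n" first: nest coords x y z
O=np.array([530.,210.]);TH=14.3
def nest(x,y):
    t=np.radians(TH); return O+x*np.array([np.cos(t),np.sin(t)])+y*np.array([-np.sin(t),np.cos(t)])
o=r.get_obs(); R=T.from_rotvec(o['orientation'])
p=o['tcp_pos']*1000; t=np.radians(TH)
dn=p[:2]-O
print('clk %.2f tcp'%o['clock'],p.round(1),'nest',round(dn@[np.cos(t),np.sin(t)],1),round(dn@[-np.sin(t),np.cos(t)],1),'phi',np.degrees(np.arctan2(*R.as_matrix()[[1,0],1])).round(2),'F',o['contact_force'].round(1),'w',round(o['grip_width']*1000,1),'j',o['joints'].round(2))
a=sys.argv[1:]
while a:
    if a[0]=='n': x,y=nest(float(a[1]),float(a[2])); z=float(a[3]); phi=TH; a=a[4:]
    else: x,y,z,phi=map(float,a[:4]); a=a[4:]
    f=np.radians(phi); Y=np.array([np.cos(f),np.sin(f),0]); Z=np.array([0,0,-1.]); M=T.from_matrix(np.c_[np.cross(Y,Z),Y,Z])
    print('shift',R.inv().apply(np.array([x,y,z])-p).round(1).tolist(),'rot',(R.inv()*M).as_rotvec().round(3).tolist(), 'world',np.round([x,y,z],1))
E
python3 go.py 467 -245 200 0.2 467 -245 100 0.2
```

```text
clk 0.10 tcp [ 154.2 -656.6  230.4] nest -578.2 -746.9 phi -76.78 F [-0.6 -0.2  0. ] w 85.4 j [ 1.23  0.48  0.02  1.56 -0.01  1.11 -0.08]
shift [398.6, -329.1, 30.9] rot [-0.002, -0.001, -1.344] world [ 467. -245.  200.]
shift [398.6, -328.9, 130.9] rot [-0.002, -0.001, -1.344] world [ 467. -245.  100.]
```

play_rows(deltas=[[85, [398.6, -329, 31], [-0.002, -0.001, -1.344]], [85, [398.6, -329, 31], [-0.002, -0.001, -1.344]], [85, [398.6, -329, 31], [-0.002, -0.001, -1.344]], [85, [398.6, -329, 31], [-0.002, -0.001, -1.344]], [85, [398.6, -329, 31], [-0.002, -0.001, -1.344]], [85, [398.6, -329, 31], [-0.002, -0.001, -1.344]], [85, [398.6, -329, 31], [-0.002, -0.001, -1.344]], [85, [398.6, -329, 31], [-0.002, -0.001, -1.344]]])

```text
clock: 1.1
tcp_pos: [0.4567, -0.2579, 0.2008]
orientation: [2.214, 2.228, -0.0]
contact_force: [1.1, -0.7, 0.6]
grip_width: 0.0851
```

```bash
python3 go.py 467 -245 80 0.2
```

```text
clk 1.10 tcp [ 456.7 -257.9  200.8] nest -186.6 -435.3 phi 0.36 F [ 1.1 -0.7  0.6] w 85.1 j [ 0.77  0.3  -0.44  1.92  0.16  0.95  0.26]
shift [12.9, 10.3, 120.8] rot [0.0, 0.0, 0.003] world [ 467. -245.   80.]
```

play_rows(deltas=[[85, [13, 10.3, 60], [0, 0, 0.003]], [85, [13, 10.3, 121], [0, 0, 0.003]], [85, [13, 10.3, 121], [0, 0, 0.003]], [85, [13, 10.3, 121], [0, 0, 0.003]]])

```text
clock: 1.6
tcp_pos: [0.4679, -0.2456, 0.0815]
orientation: [2.217, 2.223, 0.001]
contact_force: [0.7, 0.1, 0.8]
grip_width: 0.0848
```

```bash
python3 - <<'E'
from h import *
K,R,t=cam('side')
p,d=r.grab_frame('side'); c=p[110:230,270:430,::-1]
q,_=r.grab_frame('top'); e=q[150:270,320:480,::-1]
cv2.imwrite('pics/a.png',np.hstack([cv2.resize(x,(400,300),interpolation=cv2.INTER_CUBIC) for x in(c,e)]))
E
python3 go.py 467 -245 12 0.2
```

```text
clk 1.70 tcp [ 468.7 -246.1   82.5] nest -172.1 -426.8 phi 0.13 F [-0.5 -0.   0.7] w 85.3 j [ 0.69  0.47 -0.4   2.01  0.27  0.71  0.12]
shift [1.3, -2.0, 70.5] rot [0.004, 0.003, -0.001] world [ 467. -245.   12.]
```

View pics/a.png

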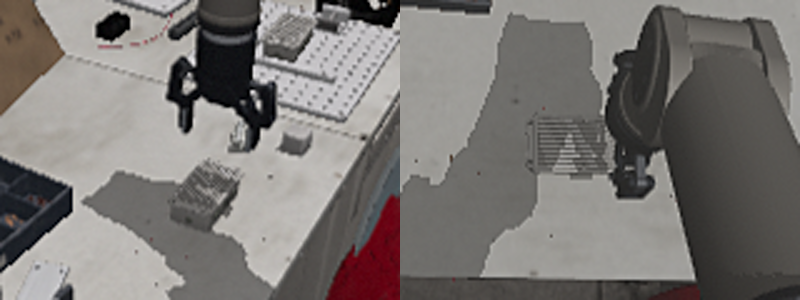

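The left half (side view) shows the open fingers above the driver's far (−y) half, straddling its width. The right half (top view) shows the driver clear of the arm at about (570,145). I'll descend and close.

play_rows(deltas=[[85, [1.3, -1.5, 35], [0.004, 0.003, 0]], [85, [1.3, -1.5, 70], [0.004, 0.003, 0]], [85, [1.3, -1.5, 70], [0.004, 0.003, 0]], [40, [1.3, -1.5, 70], [0.004, 0.003, 0]], [40, [1.3, -1.5, 70], [0.004, 0.003, 0]], [40, [1.3, -1.5, 70], [0.004, 0.003, 0]], [40, [1.3, -1.5, 70], [0.004, 0.003, 0]], [40, [1.3, -1.5, 70], [0.004, 0.003, 0]]], squeeze=80)

```text
clock: 2.7
tcp_pos: [0.4685, -0.2459, 0.0152]
orientation: [2.217, 2.222, 0.001]
contact_force: [-3.5, 0.4, 10.7]
grip_width: 0.0616
```

```bash
python3 go.py 467 -245 90 0.2
```

```text
clk 2.70 tcp [ 468.5 -245.9   15.2] nest -172.2 -426.5 phi 0.12 F [-3.5  0.4 10.7] w 61.6 j [ 0.64  0.57 -0.35  2.04  0.35  0.58  0.06]
shift [0.7, -1.3, -74.8] rot [0.003, 0.002, -0.001] world [ 467. -245.   90.]
```

play_rows(deltas=[[40, [0.7, 0, -20], [0.003, 0.002, 0]], [40, [0.7, 0, -45], [0.003, 0.002, 0]], [40, [0.7, 0, -75], [0.003, 0.002, 0]], [40, [0.7, 0, -75], [0.003, 0.002, 0]]])

```text
clock: 3.2
tcp_pos: [0.4701, -0.246, 0.093]
orientation: [2.216, 2.22, 0.003]
contact_force: [-0.6, -0.0, -5.3]
grip_width: 0.0617
```

```bash
python3 - <<'E'
from h import *
p,d=r.grab_frame('side'); c=p[110:230,270:430,::-1]; np.save('side1.npy',d)
q,e_=r.grab_frame('top'); e=q[150:270,320:480,::-1]; np.save('top1.npy',e_)
cv2.imwrite('pics/b.png',np.hstack([cv2.resize(x,(400,300),interpolation=cv2.INTER_CUBIC) for x in(c,e)]))
E
python3 go.py n 0 -188 100
```

```text
clk 3.30 tcp [ 467.9 -245.2   90.2] nest -172.6 -425.8 phi 0.1 F [-0.1  0.9 -6.2] w 61.6 j [ 0.7   0.46 -0.41  2.    0.27  0.73  0.13]
shift [272.8, 109.1, -9.9] rot [-0.0, 0.0, -0.248] world [576.4  27.8 100. ]
```

View pics/b.png

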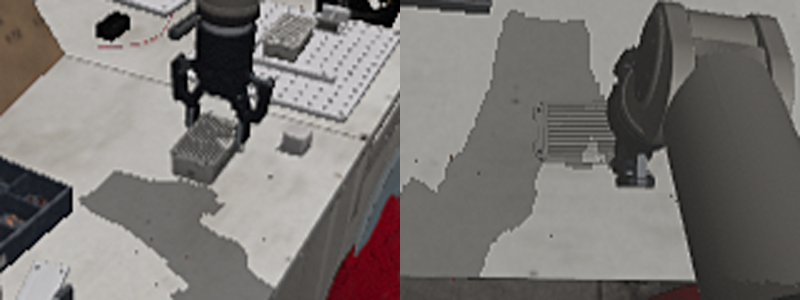

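The driver is lifted in the grip and looks nearly level in both views. I'll measure its pose in the hand.

```bash
cat > inhand.py <<'E'
from h import *
import sys
def meas(n,f,box,zlo,zhi):
    W=cloud(n,np.load(f))[box[1]:box[3],box[0]:box[2]].reshape(-1,3)*1000
    P=W[(W[:,2]>zlo)&(W[:,2]<zhi)]
    A=np.c_[P[:,:2]-P[:,:2].mean(0),np.ones(len(P))]; k=np.ones(len(P),bool)
    for _ in range(5):
        s=np.linalg.lstsq(A[k],P[k,2],rcond=None)[0]; k=abs(A@s-P[:,2])<5
    print(n,len(P),'tilt dz/dx,dy',s[:2].round(3),'z',s[2].round(1),'ctr',P[:,:2].mean(0).round(1),'x',np.percentile(P[k,0],[1,99]).round(1),'y',np.percentile(P[k,1],[1,99]).round(1),'rect',cv2.minAreaRect(P[k,:2].astype(np.float32)))
if __name__=='__main__':
    meas('side','side1.npy',(335,150,372,185),95,140)
    meas('top','top1.npy',(372,186,405,218),95,140)
E
python3 inhand.py
```

```text
side 540 tilt dz/dx,dy [ 0.012 -0.017] z 113.8 ctr [ 470.1 -211.4] x [430.7 507.5] y [-272.4 -155.7] rect ((475.6123046875, -213.5530242919922), (120.58048248291016, 86.62792205810547), 79.45696258544922)
top 719 tilt dz/dx,dy [-0.009 -0.013] z 113.0 ctr [ 466.6 -196.9] x [436.7 499.7] y [-235.5 -158.1] rect ((467.7575378417969, -196.8118896484375), (71.55084228515625, 78.69509887695312), 0.3110475242137909)
```

```bash
python3 go.py n 0 -200 95
```

```text
clk 3.30 tcp [ 467.9 -245.2   90.2] nest -172.6 -425.8 phi 0.1 F [-0.1  0.9 -6.2] w 61.6 j [ 0.7   0.46 -0.41  2.    0.27  0.73  0.13]
shift [261.2, 112.0, -4.9] rot [-0.0, 0.0, -0.248] world [579.4  16.2  95. ]
```

play_rows(deltas=[[40, [40, 17, -4], [0, 0, -0.04]], [40, [80, 34, -5], [0, 0, -0.08]], [40, [120, 51, -5], [0, 0, -0.12]], [40, [160, 69, -5], [0, 0, -0.16]], [40, [200, 86, -5], [0, 0, -0.2]], [40, [240, 103, -5], [0, 0, -0.23]], [40, [261, 112, -5], [0, 0, -0.248]], [40, [261, 112, -5], [0, 0, -0.248]]])

```text
clock: 4.3
tcp_pos: [0.5791, 0.0181, 0.094]
orientation: [-1.922, -2.483, 0.001]
contact_force: [-0.3, -0.3, -6.0]
grip_width: 0.0614
```

```bash
python3 - <<'E'
from h import *
p,d=r.grab_frame('side'); c=p[180:300,220:380,::-1]; np.save('side2.npy',d)
q,e_=r.grab_frame('top'); e=q[110:230,190:350,::-1]; np.save('top2.npy',e_)
cv2.imwrite('pics/c.png',np.hstack([cv2.resize(x,(400,300),interpolation=cv2.INTER_CUBIC) for x in(c,e)]))
E
python3 go.py n 0 -200 35 n 0 -200 24
```

```text
clk 4.40 tcp [578.4  14.6  94. ] nest -1.4 -201.3 phi 14.26 F [ 0.5 -0.8 -5. ] w 61.7 j [ 0.25  0.54 -0.5   1.88  0.34  0.82 -0.18]
shift [1.4, 1.5, 59.0] rot [-0.003, 0.001, -0.001] world [579.4  16.2  35. ]
shift [1.4, 1.6, 70.0] rot [-0.003, 0.001, -0.001] world [579.4  16.2  24. ]
```

View pics/c.png

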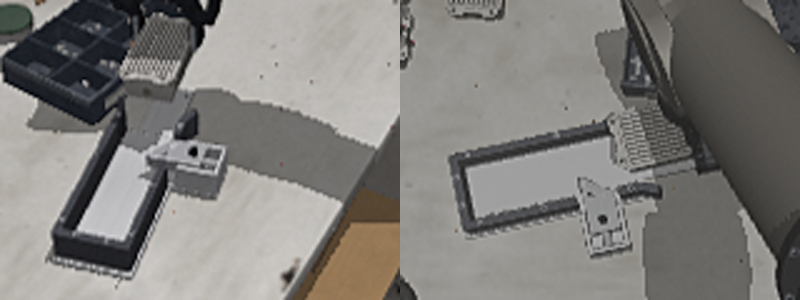

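The driver hovers in line with the tongue in both views. The parts bin sits close to the far finger, so I'll check that clearance and the driver's alignment in nest coordinates.

```bash
python3 - <<'E'
from h import *
O=np.array([530.,210.]);t=np.radians(14.3);M=np.array([[np.cos(t),-np.sin(t)],[np.sin(t),np.cos(t)]])
for n,f,b in(('side','side2.npy',(262,180,302,222)),('top','top2.npy',(272,145,312,185))):
    W=cloud(n,np.load(f))[b[1]:b[3],b[0]:b[2]].reshape(-1,3)*1000
    P=W[(W[:,2]>105)&(W[:,2]<130)]; q=(P[:,:2]-O)@M
    print(n,len(q),P[:,2].mean(),np.percentile(q,[1,99],axis=0).round(1))
    ang=[]
    for s in(1,-1):
        pts=[(y+2.5,np.percentile(q[(q[:,1]>=y)&(q[:,1]<y+5),0]*s,97)*s) for y in range(-185,-125,5) if ((q[:,1]>=y)&(q[:,1]<y+5)).sum()>8]
        pts=np.array(pts); print(s,np.polyfit(pts[:,0],pts[:,1],1).round(3) if len(pts)>2 else pts,pts[:,1].mean().round(1), pts[:,0].min(),pts[:,0].max())
im=None
W=cloud('top',np.load('top0.npy'))[90:160,270:365].reshape(-1,3)*1000
P=W[(W[:,2]>15)&(W[:,2]<120)]; q=(P[:,:2]-O)@M
print('bin z max',np.percentile(P[:,2],98))
for y in range(-260,-100,20):
    s=q[(q[:,1]>=y)&(q[:,1]<y+20)&(q[:,0]>46),0]
    if len(s)>3: print(y,np.percentile(s,[1,5]))
E
```

```text
side 640 115.42426527829548 [[ -41.5 -227. ]
 [  44.4 -108.8]]
1 [ 0.071 41.285] 30.2 -182.5 -127.5
-1 [ 8.0000e-03 -2.6435e+01] -27.7 -182.5 -127.5
top 604 115.2831603448311 [[ -33.7 -186.2]
 [  29.2 -112.4]]
1 [  0.522 101.362] 20.4 -182.5 -127.5
-1 [ 1.0000e-02 -3.0743e+01] -32.3 -182.5 -127.5
bin z max 46.957692360631476
-260 [59.3874582  65.66421456]
-240 [46.26934503 47.23980428]
-220 [48.50518237 50.62498454]
-200 [55.02600789 56.6566564 ]
-180 [63.06657676 64.04627491]
-160 [47.13370413 69.17241917]
-140 [76.35251052 76.73757835]
```

Driver centre is about x −1.3, y −170 in nest axes while the TCP reads −1.4, −201. The bin edge is about 5 mm outside the far finger, so I'll set down slightly farther in, slide gripped a little, and open only part-way.

```bash
python3 go.py n 0 -196 45 n 0 -196 27
```

```text
clk 4.40 tcp [578.4  14.6  94. ] nest -1.4 -201.3 phi 14.26 F [ 0.5 -0.8 -5. ] w 61.7 j [ 0.25  0.54 -0.5   1.88  0.34  0.82 -0.18]
shift [5.4, 1.5, 49.0] rot [-0.003, 0.001, -0.001] world [578.4  20.1  45. ]
shift [5.4, 1.6, 67.0] rot [-0.003, 0.001, -0.001] world [578.4  20.1  27. ]
```

play_rows(deltas=[[40, [5.4, 1.5, 10], [-0.003, 0.001, 0]], [40, [5.4, 1.5, 30], [-0.003, 0.001, 0]], [40, [5.4, 1.5, 49], [-0.003, 0.001, 0]], [40, [5.4, 1.5, 60], [-0.003, 0.001, 0]], [40, [5.4, 1.5, 66], [-0.003, 0.001, 0]], [40, [5.4, 1.5, 67], [-0.003, 0.001, 0]]])

```text
clock: 5.15
tcp_pos: [0.5784, 0.0201, 0.0267]
orientation: [-1.928, -2.48, 0.0]
contact_force: [0.4, 0.3, -4.7]
grip_width: 0.0617
```

```bash
python3 go.py n 0 -195 24 n 0 -178 24
```

```text
clk 5.15 tcp [578.4  20.1  26.7] nest -0.0 -196.0 phi 14.26 F [ 0.4  0.3 -4.7] w 61.7 j [ 0.2   0.63 -0.45  1.91  0.41  0.69 -0.25]
shift [1.0, 0.0, 2.7] rot [-0.0, -0.0, -0.001] world [578.2  21.   24. ]
shift [18.0, 0.0, 2.7] rot [-0.0, -0.0, -0.001] world [574.   37.5  24. ]
```

play_rows(deltas=[[40, [0, 0, 1.5], [0, 0, 0]], [40, [0, 0, 3], [0, 0, 0]], [40, [0, 0, 3], [0, 0, 0]]])

```text
clock: 5.52
tcp_pos: [0.5786, 0.0202, 0.0239]
orientation: [1.928, 2.48, 0.001]
contact_force: [0.1, -1.0, -4.5]
grip_width: 0.0614
```

play_rows(deltas=[[40, [0, 0, 1], [0, 0, 0]], [40, [0, 0, 2], [0, 0, 0]], [40, [0, 0, 2], [0, 0, 0]]])

```text
clock: 5.9
tcp_pos: [0.5788, 0.02, 0.0233]
orientation: [1.928, 2.479, -0.0]
contact_force: [-4.6, -1.5, 8.1]
grip_width: 0.0615
```

Contact has been made with the surface. I'll slide forward while gripping.

play_rows(deltas=[[40, [6, 0, 0], [0, 0, 0]], [40, [12, 0, 0], [0, 0, 0]], [40, [18, 0, 0], [0, 0, 0]], [40, [18, 0, 0], [0, 0, 0]]])

```text
clock: 6.4
tcp_pos: [0.5744, 0.039, 0.0233]
orientation: [1.927, 2.481, 0.002]
contact_force: [0.2, 1.9, -2.2]
grip_width: 0.0613
```

```bash
python3 go.py n 0 -178 23
```

```text
clk 6.40 tcp [574.4  39.   23.3] nest 0.7 -176.7 phi 14.33 F [ 0.2  1.9 -2.2] w 61.3 j [ 0.17  0.63 -0.45  1.92  0.42  0.68 -0.28]
shift [-1.3, -0.7, 0.3] rot [0.001, -0.0, 0.001] world [574.   37.5  23. ]
```

play_rows(deltas=[[73, [0, -0.7, 0], [0, 0, 0]], [73, [0, -0.7, 0], [0, 0, 0]], [73, [0, -0.7, 0], [0, 0, 0]], [73, [0, -0.7, -15], [0, 0, 0]], [73, [0, -0.7, -45], [0, 0, 0]], [73, [0, -0.7, -77], [0, 0, 0]], [73, [0, -0.7, -77], [0, 0, 0]]])

```text
clock: 7.28
tcp_pos: [0.5758, 0.0391, 0.1038]
orientation: [1.924, 2.477, 0.008]
contact_force: [-0.4, -0.4, -0.1]
grip_width: 0.0729
```

```bash
python3 - <<'E'
from h import *
p,d=r.grab_frame('side'); c=p[180:300,220:380,::-1]; np.save('side3.npy',d)
q,e_=r.grab_frame('top'); e=q[110:230,190:350,::-1]; np.save('top3.npy',e_)
cv2.imwrite('pics/d.png',np.hstack([cv2.resize(x,(400,300),interpolation=cv2.INTER_CUBIC) for x in(c,e)]))
O=np.array([530.,210.]);t=np.radians(14.3);M=np.array([[np.cos(t),-np.sin(t)],[np.sin(t),np.cos(t)]])
for n,D,b in(('side',d,(262,195,302,252)),('top',e_,(265,145,312,190))):
    P=cloud(n,D)[b[1]:b[3],b[0]:b[2]].reshape(-1,3)*1000
    q=(P[:,:2]-O)@M; k=(P[:,2]>40)&(P[:,2]<52)&(abs(q[:,0])<33)&(q[:,1]>-240)&(q[:,1]<-60)
    print(n,k.sum(),P[k,2].mean(),np.percentile(q[k&(abs(q[:,0])<15)],[1,99],axis=0).round(1),'z front/back',P[k&(q[:,1]>-130),2].mean(),P[k&(q[:,1]<-160),2].mean())
E
python3 go.py n 8 -245 95 n 8 -245 32
```

```text
side 608 44.563099844504784 [[ -14.4 -204.7]
 [  14.9  -87.7]] z front/back 44.22981005596973 44.786434042676674
top 613 45.150244800283595 [[ -14.8 -165.2]
 [  14.7  -90.8]] z front/back 44.96109680460934 45.39000689116388
clk 7.38 tcp [573.7  38.5 101. ] nest -0.0 -176.9 phi 14.32 F [-0.2 -0.5  0. ] w 72.7 j [ 0.21  0.52 -0.51  1.88  0.34  0.82 -0.22]
shift [-68.1, 8.0, 6.0] rot [0.002, 0.0, 0.0] world [598.3 -25.4  95. ]
shift [-68.0, 7.8, 69.0] rot [0.002, 0.0, 0.0] world [598.3 -25.4  32. ]
```

View pics/d.png

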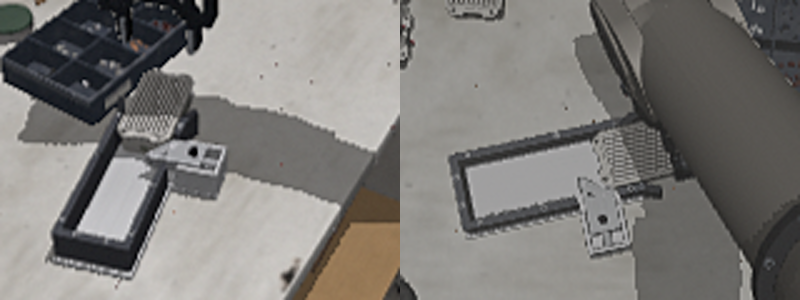

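The driver lies flat with its front end in the mouth (front y ≈ −88, rear ≈ −209), touching the start of the catch ramp. Next I'll go behind it with the fingers shut, offset +8 mm in x to clear the tooth.

play_rows(deltas=[[30, [-30, 8, 0], [0, 0, 0]], [0, [-64, 8, 5], [0, 0, 0]], [0, [-64, 8, 5], [0, 0, 0]], [0, [-64, 8, 25], [0, 0, 0]], [0, [-64, 8, 50], [0, 0, 0]], [0, [-64, 8, 69], [0, 0, 0]], [0, [-64, 8, 69], [0, 0, 0]], [0, [-64, 8, 69], [0, 0, 0]]])

```text
clock: 8.38
tcp_pos: [0.5977, -0.0209, 0.0322]
orientation: [1.925, 2.48, 0.003]
contact_force: [0.0, -0.5, -0.1]
grip_width: 0.0
```

```bash
python3 go.py n 8 -210 31 n 8 -74 31
```

```text
clk 8.38 tcp [597.7 -20.9  32.2] nest 8.6 -240.5 phi 14.36 F [ 0.  -0.5 -0.1] w 0.0 j [ 0.27  0.64 -0.45  1.86  0.4   0.72 -0.16]
shift [30.5, -0.6, 1.2] rot [0.003, 0.0, 0.001] world [589.6   8.5  31. ]
shift [166.5, -0.4, 1.2] rot [0.003, 0.0, 0.001] world [556.  140.3  31. ]
```

play_rows(deltas=[[0, [15, -0.5, 1], [0.003, 0, 0]], [0, [23, -0.5, 1], [0.003, 0, 0]], [0, [31, -0.5, 1], [0.003, 0, 0]], [0, [39, -0.5, 1], [0.003, 0, 0]], [0, [47, -0.5, 1], [0.003, 0, 0]], [0, [55, -0.5, 1], [0.003, 0, 0]], [0, [63, -0.5, 1], [0.003, 0, 0]], [0, [70, -0.5, 1], [0.003, 0, 0]]])

```text
clock: 9.38
tcp_pos: [0.581, 0.0452, 0.032]
orientation: [1.926, 2.478, -0.001]
contact_force: [2.7, -6.6, 1.7]
grip_width: 0.0001
```

```bash
python3 - <<'E'
from h import *
p,d=r.grab_frame('side'); c=p[180:300,220:380,::-1]
q,e_=r.grab_frame('top'); e=q[110:230,190:350,::-1]
cv2.imwrite('pics/e.png',np.hstack([cv2.resize(x,(400,300),interpolation=cv2.INTER_CUBIC) for x in(c,e)]))
O=np.array([530.,210.]);t=np.radians(14.3);M=np.array([[np.cos(t),-np.sin(t)],[np.sin(t),np.cos(t)]])
P=cloud('side',d)[195:290,240:310].reshape(-1,3)*1000
q=(P[:,:2]-O)@M; k=(P[:,2]>40)&(P[:,2]<52)&(q[:,1]>-240)&(q[:,1]<40)&(q[:,0]<25)&(q[:,0]>0)
print(k.sum(),np.percentile(q[k],[1,99],axis=0).round(1))
E
python3 go.py n 8 -74 31
```

```text
271 [[ 1.000e-01 -1.658e+02]
 [ 2.460e+01 -4.040e+01]]
clk 9.47 tcp [580.7  46.6  31.9] nest 8.8 -170.9 phi 14.36 F [ 1.9 -3.6  1.5] w -0.2 j [ 0.15  0.63 -0.45  1.9   0.4   0.71 -0.28]
shift [96.9, -0.7, 0.8] rot [0.001, 0.001, 0.001] world [556.  140.3  31. ]
```

View pics/e.png

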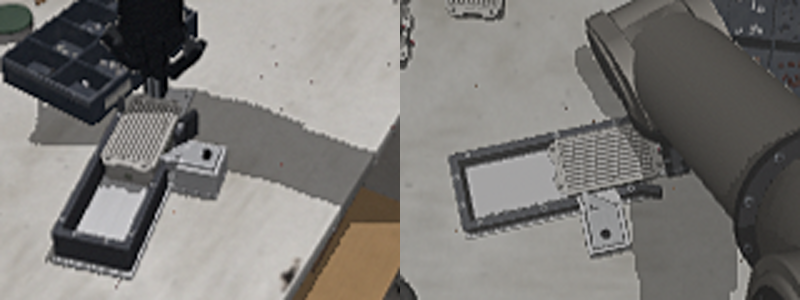

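The driver is sliding in square with its front at y ≈ −40, and its edge has pushed the catch out (catch at about (605,220) in the right half). The push reads 4–7 N. I'll continue.

play_rows(deltas=[[0, [10, -0.7, 1], [0, 0, 0]], [0, [21, -0.7, 1], [0, 0, 0]], [0, [32, -0.7, 1], [0, 0, 0]], [0, [43, -0.7, 1], [0, 0, 0]], [0, [54, -0.7, 1], [0, 0, 0]], [0, [65, -0.7, 1], [0, 0, 0]], [0, [74, -0.7, 1], [0, 0, 0]], [0, [80, -0.7, 1], [0, 0, 0]]])

```text
clock: 10.48
tcp_pos: [0.5621, 0.1235, 0.0319]
orientation: [1.924, 2.477, 0.003]
contact_force: [5.0, -6.0, 4.1]
grip_width: 0.0003
```

```bash
python3 go.py n 8 -70 31
```

```text
clk 10.47 tcp [562.1 123.5  31.9] nest 9.7 -91.7 phi 14.31 F [ 5.  -6.   4.1] w 0.3 j [ 0.02  0.62 -0.45  1.92  0.41  0.69 -0.43]
shift [21.7, -1.7, 0.8] rot [0.005, 0.003, 0.0] world [555.  144.1  31. ]
```

Next, the last 22 mm in small steps, watching the force.

play_rows(deltas=[[0, [4, -1.5, 1], [0.003, 0.002, 0]], [0, [8, -1.5, 1], [0.003, 0.002, 0]], [0, [12, -1.5, 1], [0.003, 0.002, 0]], [0, [15, -1.5, 1], [0.003, 0.002, 0]], [0, [18, -1.5, 1], [0.003, 0.002, 0]], [0, [20, -1.5, 1], [0.003, 0.002, 0]]])

```text
clock: 11.22
tcp_pos: [0.5555, 0.1419, 0.0308]
orientation: [1.927, 2.479, -0.001]
contact_force: [1.4, -6.3, 5.7]
grip_width: 0.0002
```

```bash
python3 go.py n 8 -70 31
```

```text
clk 11.22 tcp [555.5 141.9  30.8] nest 7.9 -72.3 phi 14.3 F [ 1.4 -6.3  5.7] w 0.2 j [-0.02  0.62 -0.45  1.92  0.41  0.69 -0.46]
shift [2.3, 0.1, -0.2] rot [0.001, 0.002, -0.0] world [555.  144.1  31. ]
```

play_rows(deltas=[[0, [1.5, 0, 0], [0, 0, 0]], [0, [3, 0, 0], [0, 0, 0]], [0, [4, 0, 0], [0, 0, 0]]])

```text
clock: 11.6
tcp_pos: [0.5553, 0.1421, 0.0308]
orientation: [1.928, 2.474, -0.006]
contact_force: [4.4, -11.2, 5.6]
grip_width: -0.0001
```

play_rows(deltas=[[0, [4, 0, 0], [0.003, 0, 0]], [0, [7, 0, 0], [0.003, 0, 0]]])

```text
clock: 11.85
tcp_pos: [0.555, 0.1424, 0.0309]
orientation: [1.931, 2.467, -0.02]
contact_force: [5.5, -20.8, 7.7]
grip_width: -0.0003
```

```bash
cat > look.py <<'E'
from h import *
import sys
p,d=r.grab_frame('side'); c=p[200:290,225:345,::-1]
q,e_=r.grab_frame('top'); e=q[135:225,195:315,::-1]
cv2.imwrite(sys.argv[1],np.hstack([cv2.resize(x,(400,300),interpolation=cv2.INTER_CUBIC) for x in(c,e)]))
O=np.array([530.,210.]);t=np.radians(14.3);M=np.array([[np.cos(t),-np.sin(t)],[np.sin(t),np.cos(t)]])
for n,D,b in(('side',d,(230,205,310,292)),('top',e_,(200,140,300,210))):
    P=cloud(n,D)[b[1]:b[3],b[0]:b[2]].reshape(-1,3)*1000; g=(p if n=='side' else q)[b[1]:b[3],b[0]:b[2]].max(2).ravel()
    w=(P[:,:2]-O)@M; k=(P[:,2]>38)&(P[:,2]<52)&(w[:,1]>-140)&(w[:,1]<70)&(g>105)
    a=k&(abs(w[:,0]-10)<12); print(n,'driver y ext',np.percentile(w[a,1],[1,99]).round(1),'x ext',np.percentile(w[k&(abs(w[:,1])<35),0],[2,98]).round(1))
    z=(P[:,2]>30)&(P[:,2]<47)&(w[:,1]>-78)&(w[:,1]<-64)&(w[:,0]<0)&(g>105); print('tooth inner x',np.percentile(w[z,0],[95,99]) if z.any() else None, z.sum())
E
python3 look.py pics/f.png; python3 go.py
```

```text
side driver y ext [-51.9  65.4] x ext [-29.6  32.2]
tooth inner x [-15.17043982 -13.23775307] 14
top driver y ext [-37.8  64. ] x ext [-32.6  30.1]
tooth inner x [-47.66674566 -44.99484411] 26
clk 11.95 tcp [555.1 142.3  30.9] nest 7.6 -71.8 phi 13.88 F [  5.  -16.7   8. ] w 0.0 j [-0.03  0.62 -0.44  1.92  0.41  0.7  -0.48]
```

View pics/f.png

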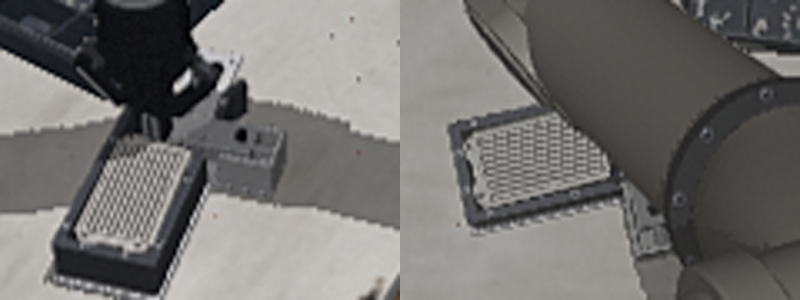

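The driver appears home against the stop, and the tooth seems to be out. I'll back off a little, lift clear and check.

play_rows(deltas=[[0, [-3, 0, 0], [0, 0, 0]], [0, [-3, 0, 0], [0, 0, 0]], [0, [-3, 0, -30], [0, 0, 0]], [0, [-5, 0, -80], [0, 0, 0]], [0, [-60, 0, -120], [0, 0, 0]], [0, [-120, 0, -120], [0, 0, 0]], [0, [-180, 0, -120], [0, 0, 0]], [0, [-220, 0, -120], [0, 0, 0]]])

```text
clock: 12.95
tcp_pos: [0.608, -0.0714, 0.1538]
orientation: [1.933, 2.466, -0.019]
contact_force: [0.7, 0.2, -0.0]
grip_width: 0.0002
```

```bash
python3 look.py pics/g.png; python3 go.py
```

```text
side driver y ext [-59.2  65.2] x ext [-29.7  43.1]
tooth inner x [-20.532569   -15.08968958] 94
top driver y ext [-59.5  62.5] x ext [-32.3  30.3]
tooth inner x [-20.06071692 -15.67633315] 103
clk 13.05 tcp [608.2 -74.6 153.4] nest 5.5 -295.1 phi 13.49 F [-0.3 -0.5 -0.3] w -0.1 j [ 0.36  0.5  -0.46  1.76  0.29  0.95  0.01]
```

View pics/g.png

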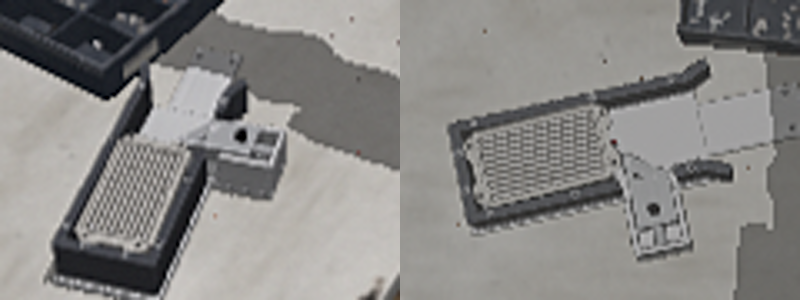

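The catch's dark hole is at full-frame pixel (271,197.5), the same as at the start (271,198), so the catch is at rest behind the driver. The driver is seated between the rails and the arm is clear.

```bash
python3 -c "
from bench import r
print(r.hand_in())"
```

```text
the job is handed in; nothing more can be done
None
```

The driver is in the nest, home against the end stop as far as the cameras and the push can show, with the catch closed behind it. I handed the job in at about 13 s; it reported no verdict.

**What I did:** I gripped the loose driver across its width near its rear end and laid it flat on the tongue with its front in the guides. I slid it a little way in, let go, then pushed it home from behind with shut fingers. The push was 8 mm off centre so the tooth could spring back freely. The driver's own edge pushed the catch aside on the way in, at about 4–8 N, and a picture part-way showed the catch held back.

**Last checks:**
- **Against the stop:** the driver stopped moving while the push rose to about 21 N.
- **Position:** the top camera put its ends at y about −59.5 and +62.5 mm. That is 1.5 mm past the nominal home position, and since the stop is solid I take it as calibration error in my nest estimate. Across the channel its edges measured −32 and +30 mm, about 1 mm off centre.
- **Catch:** it is back at the same pixel as at the start, with the tooth tip at x about −15 mm (rest is −14).
- **Arm:** it is clear of everything, with near-zero force.

**Doubtful readings:** the side camera gave edges of +65 mm in y and +43 mm in x, which disagree with the top camera. I put that down to bright rail edges getting into the colour mask. I did not re-measure the gauge block and tape at the end. The arm stayed well away from the tape and passed the gauge block only at about 0.2 m height.

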